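# Put the blood-grouping reagents back in their colour-coded caddy

## Robot

A 7-joint arm with a two-finger parallel gripper is mounted at the origin on the work surface. World frame = base frame: x ahead of the robot, y to its left, z up, the work surface at z = 0. Lengths are in m, angles in rad, forces in N, time in s.
With the tool pointing down it reaches from about 0.425 to 0.825 m from the base axis. Payload 3.6 kg.
Tool frame: the origin (TCP) lies at the very end of the fingers, on their centre line; the grasp point (between the pads) lies 19 mm behind it (robot.grasp_offset is the distance from the TCP to the grasp point, in m); z points along the fingers, y is the line along which they close (so a half turn about z gives the same grasp; the last joint's range is limited). The gripper opens to 85 mm and grips with 20 to 120 N. Pads are 22 mm wide; open, the fingers measure 114 mm over their backs; the gripper's body (76 mm by 85 mm) begins 54 mm behind the grasp point. The pads swing forward as they close: fully open they stand 13 mm farther back than shut.
Start: joints at [-1.296, 0.615, -0.013, 1.423, 0.008, 1.103, -0.04], TCP at [0.193, 0.621, 0.231] pointing down, gripper open.
Joint ranges: [-3.12, 3.12], [-0.3, 2.06], [-1.34, 1.32], [0.26, 2.42], [-1.36, 4.5], [0.01, 1.98], [-2.84, 2.84]. Speed limits (rad/s): [2.79, 2.79, 3.14, 3.14, 3.14, 3.14, 3.14].

## Interface

Orientations are given as a rotation vector (axis times angle).
In Python, from station import robot gives the robot as it stands.
- The arm moves only by the tool arm_command, never from a script. Its argument "commands" is a list of rows, each an object with "translation": the shift along the tool's x, y, z in m, a list of three; "rot": the turn, a rotation vector about the tool's x, y, z in rad, a list of three. In form: [{"translation": [tx, ty, tz], "rot": [wx, wy, wz]}, ...]. A call has 1 to 10 rows; each row is the pose to reach, as a shift and turn from the pose commanded when the call began, along the tool's axes at that moment; what a row does not reach only later rows make up. A row lasts 1/12 s, in which the tool goes at most 41.7 mm and 7.16 degrees, less where a joint would pass 70% of its speed; a pose out of reach is approached as far as the arm can. A call with a gripper value outside its range is refused whole. "fingers" is the gripper's target within -1 to 1 (shut at 1, half-way at 0, fully open at -1), set as the call begins (left out, the last holds). The fingers move at their own pace and stop on an object; "squeeze" is the grip in N (left out, the last holds). Time passes only in rows, so rows that repeat a pose let the fingers close. It gives the time, the measured TCP pose, the force and the opening at its end, in the units of the state.
- robot.get_obs(): the state, without advancing time (a new reading comes with each control period).
- robot.snapshot(name): name is "scene" or "top"; returns a dict with "img" (384x512x3 uint8, red, green, blue), "intrinsics" (3x3 intrinsics, pixels), "distortion" ([k1, k2, p1, p2, k3] as OpenCV has them; the pictures are not rectified), "camera_from_world" (4x4, takes a point from world to camera coordinates). Camera axes: x right, y down, z forward; pixel columns grow to the right and rows downward; lengths in m; the calibration is good to about 2 mm. A picture is of the moment at which its call begins. There is no depth.
- robot.hand_in(): hands the job in, once; it reports no verdict.
The state is a dict: "t": time; "joints": joint angles; "joint_velocities": joint speeds; "effort": joint torques, N m; "ee_pos": TCP position; "orientation": TCP orientation; "wrist_force": force on the tool from outside, world axes, zero at the start; "torque": the same for the moment, N m; "grip_width": finger opening in m.
Only numpy, scipy, OpenCV 4.12 (cv2) and the standard library are available. Lean on these libraries where they do the work, as an engineer would, in place of code of your own. Each camera call takes 0.05 s, during which the arm holds its last target. There are 200 camera calls.

## Task

The typing session is over: gather the four reagent dropper bottles with blue, yellow, green and red caps from the work tray into the white caddy, each standing upright in the pocket of its own cap colour. They are glass, so set each one down on the pocket's floor before letting go rather than dropping it. Leave the two look-alikes, the white-capped saline and the black-capped oil bottle, standing where they are in the tray.

Things in the scene. Friction and masses are not known exactly. Their poses are not given: they have to be found in the camera images.
- bottle_blue_mid (a point): Reagent dropper bottle of clear glass with a blue dropper cap, standing in the tray; 80 mm high in all, round body 28 mm across and 54 mm high, cap 21 mm across above it narrowing to a 14 mm bulb, 60 g. The point is its centre: on its axis, 40 mm above its base; z points up the bottle.
- bottle_yellow_mid (a point): Reagent dropper bottle of clear glass with a yellow dropper cap, standing in the tray; 80 mm high in all, round body 28 mm across and 54 mm high, cap 21 mm across above it narrowing to a 14 mm bulb, 60 g. The point is its centre: on its axis, 40 mm above its base; z points up the bottle.
- bottle_green_mid (a point): Reagent dropper bottle of clear glass with a green dropper cap, standing in the tray; 80 mm high in all, round body 28 mm across and 54 mm high, cap 21 mm across above it narrowing to a 14 mm bulb, 60 g. The point is its centre: on its axis, 40 mm above its base; z points up the bottle.
- bottle_red_mid (a point): Reagent dropper bottle of clear glass with a red dropper cap, standing in the tray; 80 mm high in all, round body 28 mm across and 54 mm high, cap 21 mm across above it narrowing to a 14 mm bulb, 60 g. The point is its centre: on its axis, 40 mm above its base; z points up the bottle.
- pocket_blue: The blue pocket of the white reagent caddy: a fixed square open cup 52 mm wide outside, 46 mm inside, 15 mm high over all with a 3 mm floor. Its origin is the centre of its underside (4 mm above the table); x runs along the row of four pockets (60 mm apart, clipped in in any order), y across the row. The caddy beneath is 64 mm wide across the row, with 14 mm sides.
- pocket_yellow: The yellow pocket of the white reagent caddy: a fixed square open cup 52 mm wide outside, 46 mm inside, 15 mm high over all with a 3 mm floor. Its origin is the centre of its underside (4 mm above the table); x runs along the row of four pockets (60 mm apart, clipped in in any order), y across the row. The caddy beneath is 64 mm wide across the row, with 14 mm sides.
- pocket_green: The green pocket of the white reagent caddy: a fixed square open cup 52 mm wide outside, 46 mm inside, 15 mm high over all with a 3 mm floor. Its origin is the centre of its underside (4 mm above the table); x runs along the row of four pockets (60 mm apart, clipped in in any order), y across the row. The caddy beneath is 64 mm wide across the row, with 14 mm sides.
- pocket_red: The red pocket of the white reagent caddy: a fixed square open cup 52 mm wide outside, 46 mm inside, 15 mm high over all with a 3 mm floor. Its origin is the centre of its underside (4 mm above the table); x runs along the row of four pockets (60 mm apart, clipped in in any order), y across the row. The caddy beneath is 64 mm wide across the row, with 14 mm sides.
- bottle_white_mid (a point): Look-alike dropper bottle of the same clear glass with a white cap (saline), same shape and size as the reagent bottles, standing among them in the tray; not to be moved. The point is its centre, 40 mm above its base. The enamel tray (floor 3 mm thick, rim 25 mm high) lies on one side of the robot and the caddy on the other; the sides change.
- bottle_black_mid (a point): Look-alike dropper bottle of amber glass with a black cap (immersion oil), same shape and size as the reagent bottles, standing among them in the tray; not to be moved. The point is its centre, 40 mm above its base. All six bottles stand in the tray, at least 60 mm apart between axes; the spot plate, pipette and forceps there are under 15 mm high.
Not all that is in view belongs to the job. Leave any purple look-alike of the part that bears bottle_black_mid alone.

How it is judged:
At the end, for the whole second after the job is handed in: Each coloured-cap bottle stands at rest on the floor of its own colour's pocket: axis within 15 mm of the pocket's centre, centre 39 to 47 mm above the pocket's underside, tilt under 0.12 rad. White- and black-capped bottles: upright (0.12 rad), at rest, within 25 mm of their start (horizontal distance between bottle_blue_mid and pocket_blue below 0.015 m and z of bottle_blue_mid in the frame of pocket_blue between 0.039 and 0.047 m and angle between each of bottle_blue_mid, bottle_yellow_mid, bottle_green_mid, bottle_red_mid, bottle_white_mid, bottle_black_mid's own z axis and vertical below 0.12 rad and linear speed of each of bottle_blue, bottle_yellow, bottle_green, bottle_red, bottle_white, bottle_black below 0.02 m/s and horizontal distance between bottle_yellow_mid and pocket_yellow below 0.015 m and z of bottle_yellow_mid in the frame of pocket_yellow between 0.039 and 0.047 m and horizontal distance between bottle_green_mid and pocket_green below 0.015 m and z of bottle_green_mid in the frame of pocket_green between 0.039 and 0.047 m and horizontal distance between bottle_red_mid and pocket_red below 0.015 m and z of bottle_red_mid in the frame of pocket_red between 0.039 and 0.047 m and distance of each of bottle_white_mid, bottle_black_mid from where it was at the start of the episode below 0.025 m); the robot touches nothing.
It fails at once if a reagent bottle was dropped or sent flying (faster than 0.8 m/s with no finger on it, a free fall of over 30 mm) ((linear speed of bottle_blue above 0.8 m/s and contact force between bottle_blue and the fingers below 0.05 N) or (linear speed of bottle_yellow above 0.8 m/s and contact force between bottle_yellow and the fingers below 0.05 N) or (linear speed of bottle_green above 0.8 m/s and contact force between bottle_green and the fingers below 0.05 N) or (linear speed of bottle_red above 0.8 m/s and contact force between bottle_red and the fingers below 0.05 N)).
It fails at once if the white-capped or the black-capped bottle was moved more than 25 mm from its place (distance of any of bottle_white_mid, bottle_black_mid from where it was at the start of the episode above 0.025 m).
It also fails if it takes over 96 s, if anything falls off the work surface, if the arm or the gripper's body presses on something with over 40 N, if the wrist force passes 120 N, or if a joint passes its speed limit or range.

## Working session

There is one attempt and no reset: what is moved stays moved. The work goes in short steps, Python scripts to look and compute and a tool call to move; the robot and the scene stay as the last step left them, time stands still between calls to the robot, and variables do not carry over. Pictures are saved under pics/ and viewed, on a budget of 14 in all, crops included, one or two more only if the job needs it, and the job is handed in when it is done.

Besides the shell and the picture viewer there is one more tool, called after "Emit:" by a JSON object that holds its "op" and its "data". arm_command: Moves the arm, as the interface text tells. Its arguments: {"type":"object","properties":{"commands":{"type":"array"},"fingers":{"type":"number"},"squeeze":{"type":"number"}},"required":["commands"]}

```bash
ls; mkdir -p pics; python3 - <<'E'
from station import robot
import cv2, numpy as np
print(robot.get_obs())
for n in("scene","top"):
    s=robot.snapshot(n); cv2.imwrite(f"pics/{n}0.png",s["img"][:,:,::-1])
    np.savez(f"{n}0.npz",**s)
    print(n,s["intrinsics"],s["distortion"],s["camera_from_world"])
E
```

```text
pics
{'t': 0.0, 'joints': array([-1.2965082 ,  0.615931  , -0.01259379,  1.42494922,  0.00807843,
        1.10342731, -0.04037715]), 'joint_velocities': array([-0.00022831, -0.00195164,  0.00023975, -0.00015789, -0.0002261 ,
        0.00022754, -0.00094447]), 'effort': array([ 1.43762913e-04, -4.69212413e+01,  2.59472150e-01, -1.71032989e+01,
        1.00321393e-02,  9.72329581e-03,  8.69066184e-06]), 'ee_pos': array([0.19233976, 0.62005651, 0.23011392]), 'orientation': array([-0.4705471 , -3.10578143,  0.00414628]), 'wrist_force': array([-0.31585979,  0.18021557,  0.00358746]), 'torque': array([ 0.0385613 ,  0.00631504, -0.00568242]), 'grip_width': 0.08535099399141516}
scene [[485.75484806   0.         242.98432348]
 [  0.         485.75484806 190.70529893]
 [  0.           0.           1.        ]] [-0.00309712  0.          0.          0.          0.        ] [[-0.4686139   0.8833762   0.00689236  0.34028286]
 [ 0.54522654  0.29535325 -0.78453456 -0.22749337]
 [-0.69507484 -0.3638859  -0.62004679  1.65352399]
 [ 0.          0.          0.          1.        ]]
top [[372.02143962   0.         258.70041947]
 [  0.         372.02143962 195.12020124]
 [  0.           0.           1.        ]] [0.02194066 0.         0.         0.         0.        ] [[ 0.01549577 -0.99955512  0.02548434 -0.10760803]
 [-0.9918914  -0.01858234 -0.1257225   0.56725798]
 [ 0.12614013 -0.02332953 -0.99173807  0.91298329]
 [ 0.          0.          0.          1.        ]]
```

View pics/scene0.png

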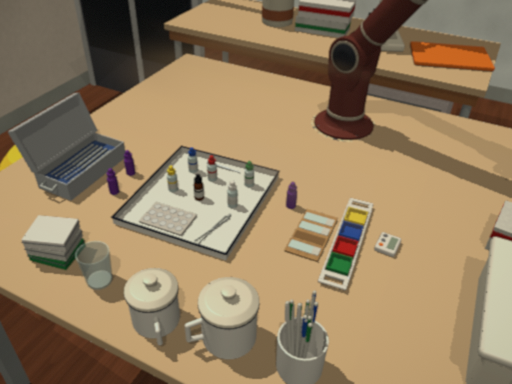

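View pics/top0.png

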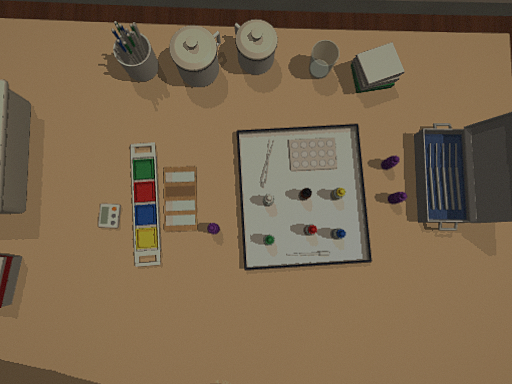

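```bash
cat > h.py <<'E'
import numpy as np, cv2
from scipy.spatial.transform import Rotation as R
def ray(s,uv,z):
    n=cv2.undistortPoints(np.array([[uv]],float),s["intrinsics"],s["distortion"])[0,0]
    T=s["camera_from_world"]; Rm=T[:3,:3]; c=-Rm.T@T[:3,3]; d=Rm.T@np.array([n[0],n[1],1])
    return c+d*(z-c[2])/d[2]
def proj(s,P):
    T=s["camera_from_world"]
    return cv2.projectPoints(np.array([P],float),cv2.Rodrigues(T[:3,:3])[0],T[:3,3],s["intrinsics"],s["distortion"])[0][0,0]
def tri(views):  # [(s,uv),...] least squares
    A=np.zeros((3,3));b=np.zeros(3)
    for s,uv in views:
        p=ray(s,uv,0);q=ray(s,uv,.1);d=(q-p)/np.linalg.norm(q-p);M=np.eye(3)-np.outer(d,d);A+=M;b+=M@p
    X=np.linalg.solve(A,b); return X,[np.linalg.norm(proj(s,X)-uv) for s,uv in views]
def plan(obs,P,yaw=None):
    """shift in tool axes, and turn about tool z, to TCP world P with tool y at world angle yaw (mod pi), tool straight down"""
    Rm=R.from_rotvec(obs["orientation"]); t=Rm.inv().apply(np.array(P)-obs["ee_pos"]); 
    cur=Rm.as_matrix()[:,1]; a=np.arctan2(cur[1],cur[0]); yw=a if yaw is None else yaw
    d=(yw-a+np.pi/2)%np.pi-np.pi/2; yw=a+d
    y=np.array([np.cos(yw),np.sin(yw),0]);z=np.array([0,0,-1.]);x=np.cross(y,z)
    rel=(Rm.inv()*R.from_matrix(np.c_[x,y,z])).as_rotvec()
    print("t",t.round(4),"rot",rel.round(4),"ang",np.degrees(a).round(1),"j7",obs["joints"][6].round(2),"rows",np.ceil(max(np.linalg.norm(t)/.0417,np.linalg.norm(rel)/.125)))
E
python3 - <<'E'
import cv2,numpy as np
from h import *
S={n:dict(np.load(f"{n}0.npz")) for n in("top","scene")}
H={n:cv2.cvtColor(s["img"],cv2.COLOR_RGB2HSV).astype(int) for n,s in S.items()}
rng={"blue":(100,122),"yellow":(20,34),"green":(45,90),"red":(172,6)}
roi={"top":{"tray":(235,370,125,270),"cad":(130,160,140,268)},"scene":{"tray":(118,280,145,255),"cad":(318,376,195,290)}}
for c,(a,b) in rng.items():
  for n in S:
    h,s,v=[H[n][:,:,i] for i in range(3)]
    m=((h>=a)&(h<=b)) if a<b else ((h>=a)|(h<=b))
    m&=(s>130)&(v>40)
    for k,(x0,x1,y0,y1) in roi[n].items():
      mm=np.zeros(m.shape,np.uint8);mm[y0:y1,x0:x1]=m[y0:y1,x0:x1]
      N,L,st,ce=cv2.connectedComponentsWithStats(mm)
      for i in range(1,N):
        if st[i,4]>8: print(c,n,k,ce[i].round(1),st[i], ray(S[n],ce[i],.072 if k=="tray" else .007).round(4))
t=cv2.resize(S["top"]["img"][120:275,230:375],None,fx=3.8,fy=3.8,interpolation=cv2.INTER_CUBIC)[:580]
t=cv2.convertScaleAbs(t,alpha=1.6)
cv2.imwrite("pics/c1.png",t[:,:,::-1])
t=cv2.resize(S["scene"]["img"][140:260,110:305],None,fx=4,fy=4,interpolation=cv2.INTER_CUBIC)
cv2.imwrite("pics/c2.png",t[:,:,::-1])
E
```

```text
blue top tray [340.5 233.2] [337 230   8   8  51] [ 0.4747 -0.2981  0.072 ]
blue top cad [145.  214.2] [135 204  22  21 410] [0.5174 0.1955 0.007 ]
blue scene tray [191.6 151.8] [189 148   6   8  34] [ 0.4787 -0.2977  0.072 ]
blue scene cad [350.3 231.9] [340 225  21  15 202] [0.5129 0.1927 0.007 ]
yellow top tray [340.2 191.5] [336 188   9   8  57] [ 0.5774 -0.2986  0.072 ]
yellow top cad [146.2 237.6] [135 227  23  22 444] [0.4572 0.1891 0.007 ]
yellow scene tray [170.6 170.2] [167 165   8  10  52] [ 0.5813 -0.299   0.072 ]
yellow scene cad [355.8 215.7] [345 208  23  17 271] [0.4467 0.186  0.007 ]
green top tray [269.1 239.5] [266 236   8   8  48] [ 0.4567 -0.1241  0.072 ]
green top cad [142.9 168.8] [133 159  21  21 377] [0.637  0.2073 0.007 ]
green scene cad [339.1 263.1] [327 252  25  23 372] [0.6285 0.2033 0.007 ]
red top tray [312.1 229. ] [308 225   9   9  60] [ 0.4837 -0.2286  0.072 ]
red top cad [144.2 191.3] [134 181  22  21 426] [0.5774 0.2009 0.007 ]
red scene tray [211.3 159.4] [209 155   6   9  43] [ 0.4848 -0.2288  0.072 ]
red scene cad [345.1 245.7] [333 236  25  21 352] [0.5663 0.197  0.007 ]
```

View pics/c1.png

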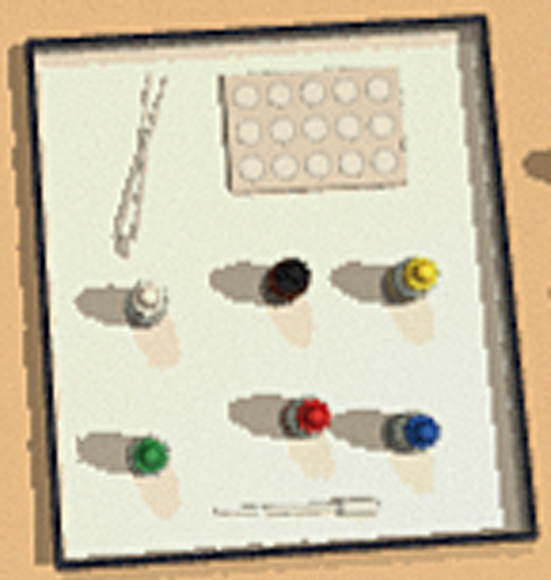

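View pics/c2.png

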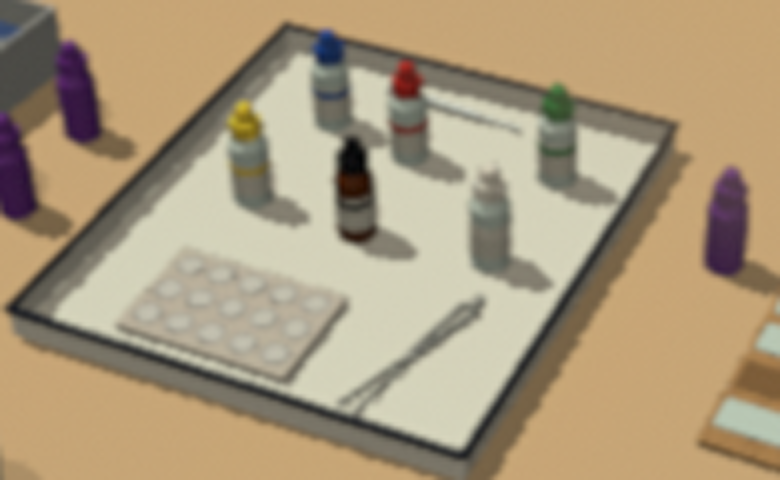

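The views show the six bottles in the tray (top view): blue (340,233), yellow (340,191), green (269,239), red (312,229), white (269,199) and black (306,193). The pockets are green (143,169), red (144,191), blue (145,214) and yellow (146,238).

Things that could be mistaken for targets are three purple bottles outside the tray at (213,229), (390,162) and (397,198), the white and black bottles, and the slides beside the caddy. The crops confirm my choice of the four coloured caps.

```bash
python3 - <<'E'
from h import *
from station import robot
S={n:dict(np.load(f"{n}0.npz")) for n in("top","scene")}
D={"Pblue":((145,214.2),(350.3,231.9)),"Pyel":((146.2,237.6),(355.8,215.7)),"Pred":((144.2,191.3),(345.1,245.7)),"Pgrn":((142.9,168.8),(339.1,263.1)),
"blue":((340.5,233.2),(191.6,151.8)),"yel":((340.2,191.5),(170.6,170.2)),"red":((312.1,229),(211.3,159.4))}
for k,(a,b) in D.items():
    X,e=tri([(S["top"],a),(S["scene"],b)]); print(k,X.round(4),np.round(e,1))
for k,a in(("white",(269,199)),("black",(306.3,193))): print(k,ray(S["top"],a,.075).round(3))
o=robot.get_obs()
plan(o,(.50,.25,.23),np.radians(95.8))
plan(o,(.484,-.2286,.14),np.radians(95.8))
E
```

```text
Pblue [0.5173 0.1939 0.0111] [0.2 0.2]
Pyel [0.457  0.1873 0.0156] [0.2 0.2]
Pred [0.576  0.1986 0.016 ] [0.1 0.1]
Pgrn [0.6356 0.2049 0.0146] [0.1 0.1]
blue [ 0.4751 -0.2993  0.0692] [0.3 0.2]
yel [ 0.5782 -0.3002  0.0695] [0.4 0.4]
red [ 0.4839 -0.2289  0.0715] [0.1 0.1]
white [ 0.555 -0.122  0.075]
black [ 0.572 -0.214  0.075]
t [-0.4034 -0.2624  0.0009] rot [-2.400e-03 -4.000e-04 -4.019e-01] ang 72.8 j7 -0.04 rows 12.0
t [-0.5299 -0.7241  0.092 ] rot [-2.400e-03 -4.000e-04 -4.019e-01] ang 72.8 j7 -0.04 rows 22.0
```

Emit:
{"op": "arm_command", "data": {"commands": [{"translation": [-0.403, -0.262, 0.0], "rot": [0, 0, -0.402]}, {"translation": [-0.403, -0.262, 0.0], "rot": [0, 0, -0.402]}, {"translation": [-0.403, -0.262, 0.0], "rot": [0, 0, -0.402]}, {"translation": [-0.403, -0.262, 0.0], "rot": [0, 0, -0.402]}, {"translation": [-0.403, -0.262, 0.0], "rot": [0, 0, -0.402]}, {"translation": [-0.403, -0.262, 0.0], "rot": [0, 0, -0.402]}, {"translation": [-0.403, -0.262, 0.0], "rot": [0, 0, -0.402]}, {"translation": [-0.403, -0.262, 0.0], "rot": [0, 0, -0.402]}, {"translation": [-0.53, -0.724, 0.09], "rot": [0, 0, -0.402]}, {"translation": [-0.53, -0.724, 0.09], "rot": [0, 0, -0.402]}], "fingers": -0.2, "squeeze": 35}}

```text
t: 0.93
ee_pos: [0.4179, 0.2807, 0.2185]
orientation: [-0.156, 3.137, 0.0]
wrist_force: [0.4, -0.3, -0.5]
grip_width: 0.051
```

```bash
python3 - <<'E'
from h import *
from station import robot
o=robot.get_obs(); print(o["t"],o["ee_pos"],o["grip_width"],o["wrist_force"])
plan(o,(.484,-.2286,.14),np.radians(95.8))
E
```

```text
0.9333 [0.41788744 0.280712   0.2185163 ] 0.05102095608272964 [ 0.39220546 -0.28635569 -0.5382354 ]
t [-0.0151 -0.5134  0.0785] rot [ 0.      0.0008 -0.0016] ang 95.7 j7 0.98 rows 13.0
```

Emit:
{"op": "arm_command", "data": {"commands": [{"translation": [-0.015, -0.505, 0.078], "rot": [0, 0, 0]}, {"translation": [-0.015, -0.505, 0.078], "rot": [0, 0, 0]}, {"translation": [-0.015, -0.505, 0.078], "rot": [0, 0, 0]}, {"translation": [-0.015, -0.505, 0.078], "rot": [0, 0, 0]}, {"translation": [-0.015, -0.505, 0.078], "rot": [0, 0, 0]}, {"translation": [-0.015, -0.505, 0.078], "rot": [0, 0, 0]}, {"translation": [-0.015, -0.505, 0.078], "rot": [0, 0, 0]}, {"translation": [-0.015, -0.505, 0.078], "rot": [0, 0, 0]}, {"translation": [-0.015, -0.505, 0.078], "rot": [0, 0, 0]}, {"translation": [-0.015, -0.505, 0.078], "rot": [0, 0, 0]}]}}

```text
t: 1.77
ee_pos: [0.4699, -0.1274, 0.1549]
orientation: [0.159, -3.137, -0.0]
wrist_force: [1.2, 0.9, -0.2]
grip_width: 0.0511
```

Emit:
{"op": "arm_command", "data": {"commands": [{"translation": [0, -0.088, 0.014], "rot": [0, 0, 0]}, {"translation": [0, -0.088, 0.014], "rot": [0, 0, 0]}, {"translation": [0, -0.088, 0.014], "rot": [0, 0, 0]}, {"translation": [0, -0.088, 0.014], "rot": [0, 0, 0]}, {"translation": [0, -0.088, 0.014], "rot": [0, 0, 0]}]}}

```text
t: 2.18
ee_pos: [0.4787, -0.2125, 0.1408]
orientation: [0.158, -3.136, -0.002]
wrist_force: [-0.5, 0.1, 0.1]
grip_width: 0.0512
```

```bash
python3 - <<'E'
from h import *
from station import robot
o=robot.get_obs(); print(o["t"],o["ee_pos"],o["grip_width"],o["wrist_force"])
plan(o,(.484,-.2286,.02),np.radians(95.8))
for n in("top","scene"):
    s=robot.snapshot(n); np.savez(f"{n}1.npz",**s)
    uv=proj(s,(.484,-.2286,.08)).astype(int); print(uv)
    c=s["img"][max(0,uv[1]-60):uv[1]+60,uv[0]-60:uv[0]+60]
    cv2.imwrite(f"pics/{n}1.png",cv2.convertScaleAbs(cv2.resize(c,(400,int(400*c.shape[0]/120)),interpolation=2),alpha=1.3)[:,:,::-1])
a,b=cv2.imread("pics/top1.png"),cv2.imread("pics/scene1.png"); cv2.imwrite("pics/both1.png",np.hstack([a,b]))
E
```

```text
2.1833 [ 0.47870795 -0.21251993  0.14083987] 0.05121589223102848 [-0.51469145  0.08872455  0.10956166]
t [-0.0038 -0.0167  0.1208] rot [ 0.0014 -0.0011 -0.0007] ang 95.8 j7 2.02 rows 3.0
[312 228]
[211 156]
```

View pics/both1.png

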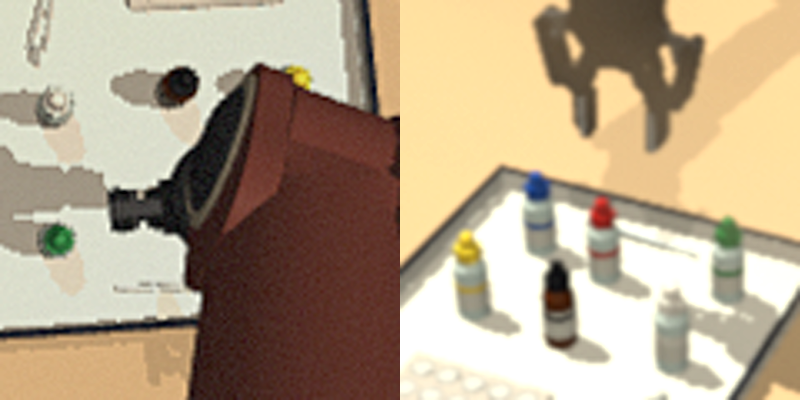

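The right-hand crop shows the open fingers above and behind the red bottle. The tips, at about (220,140) in that half, match the projected TCP, so I'm descending.

Emit:
{"op": "arm_command", "data": {"commands": [{"translation": [-0.004, -0.017, 0.0], "rot": [0, 0, 0]}, {"translation": [-0.004, -0.017, 0.0], "rot": [0, 0, 0]}, {"translation": [-0.004, -0.017, 0.03], "rot": [0, 0, 0]}, {"translation": [-0.004, -0.017, 0.06], "rot": [0, 0, 0]}, {"translation": [-0.004, -0.017, 0.09], "rot": [0, 0, 0]}, {"translation": [-0.004, -0.017, 0.121], "rot": [0, 0, 0]}, {"translation": [-0.004, -0.017, 0.121], "rot": [0, 0, 0]}, {"translation": [-0.004, -0.017, 0.121], "rot": [0, 0, 0]}]}}

```text
t: 2.95
ee_pos: [0.484, -0.2275, 0.0196]
orientation: [0.162, -3.134, -0.004]
wrist_force: [0.8, 0.3, 0.7]
grip_width: 0.0512
```

Emit:
{"op": "arm_command", "data": {"commands": [{"translation": [0, 0, 0], "rot": [0, 0, 0]}, {"translation": [0, 0, 0], "rot": [0, 0, 0]}, {"translation": [0, 0, 0], "rot": [0, 0, 0]}, {"translation": [0, 0, 0], "rot": [0, 0, 0]}, {"translation": [0, 0, 0], "rot": [0, 0, 0]}], "fingers": 1, "squeeze": 35}}

```text
t: 3.37
ee_pos: [0.4865, -0.2298, 0.0226]
orientation: [-0.159, 3.133, -0.002]
wrist_force: [-0.6, 0.9, 6.9]
grip_width: 0.0271
```

```bash
python3 - <<'E'
from h import *
from station import robot
o=robot.get_obs(); print(o["t"],o["ee_pos"],o["grip_width"],o["wrist_force"])
plan(o,(.484,-.2286,.15))
plan(o,(.576,.199,.15),np.radians(95.8))
s=robot.snapshot("scene"); np.savez("scene2.npz",**s)
c=s["img"][110:240,120:290]; cv2.imwrite("pics/s2.png",cv2.resize(c,None,fx=4,fy=4,interpolation=2)[:,:,::-1])
E
```

```text
3.3667 [ 0.48650956 -0.229792    0.02259393] 0.027080277983812982 [-0.60005956  0.90138472  6.89582531]
t [ 0.0019  0.0012 -0.1274] rot [-0.0017  0.004   0.    ] ang 95.8 j7 2.03 rows 4.0
t [-0.1329  0.4173 -0.1276] rot [-0.0017  0.004   0.0002] ang 95.8 j7 2.03 rows 11.0
```

View pics/s2.png

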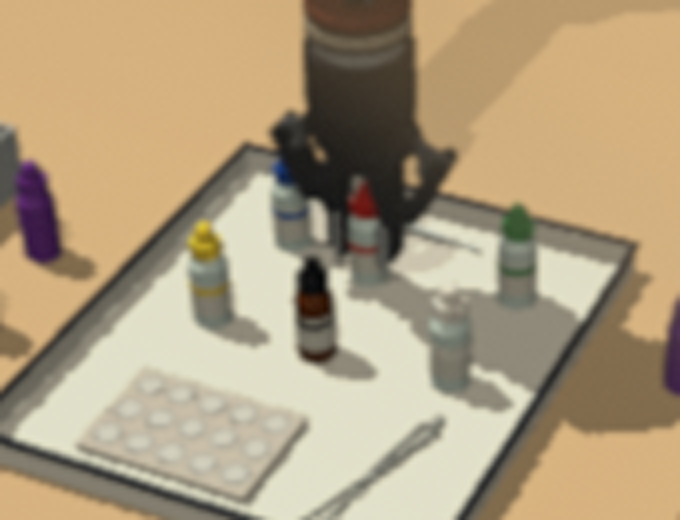

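The scene crop shows the fingers around the red bottle (cap at about (362,205)), with its neighbours undisturbed. Next I lift and carry it.

Emit:
{"op": "arm_command", "data": {"commands": [{"translation": [0, 0, -0.02], "rot": [0, 0, 0]}, {"translation": [0, 0, -0.05], "rot": [0, 0, 0]}, {"translation": [0, 0, -0.09], "rot": [0, 0, 0]}, {"translation": [0, 0, -0.13], "rot": [0, 0, 0]}, {"translation": [-0.008, 0.025, -0.13], "rot": [0, 0, 0]}, {"translation": [-0.019, 0.06, -0.13], "rot": [0, 0, 0]}, {"translation": [-0.032, 0.099, -0.13], "rot": [0, 0, 0]}, {"translation": [-0.045, 0.138, -0.13], "rot": [0, 0, 0]}, {"translation": [-0.058, 0.177, -0.13], "rot": [0, 0, 0]}, {"translation": [-0.07, 0.216, -0.13], "rot": [0, 0, 0]}]}}

```text
t: 4.25
ee_pos: [0.5329, -0.0058, 0.1513]
orientation: [-0.158, 3.136, -0.0]
wrist_force: [0.5, 0.1, -1.3]
grip_width: 0.027
```

Emit:
{"op": "arm_command", "data": {"commands": [{"translation": [-0.013, 0.039, 0], "rot": [0, 0, 0]}, {"translation": [-0.026, 0.078, 0], "rot": [0, 0, 0]}, {"translation": [-0.039, 0.117, 0], "rot": [0, 0, 0]}, {"translation": [-0.051, 0.155, 0], "rot": [0, 0, 0]}, {"translation": [-0.061, 0.185, 0], "rot": [0, 0, 0]}, {"translation": [-0.065, 0.2, 0], "rot": [0, 0, 0]}, {"translation": [-0.065, 0.2, 0], "rot": [0, 0, 0]}, {"translation": [-0.065, 0.2, 0], "rot": [0, 0, 0]}, {"translation": [-0.065, 0.2, 0], "rot": [0, 0, 0]}]}}

```text
t: 5.0
ee_pos: [0.5771, 0.1951, 0.1505]
orientation: [0.154, -3.137, 0.004]
wrist_force: [-0.1, -0.3, -1.5]
grip_width: 0.027
```

```bash
python3 - <<'E'
from h import *
from station import robot
o=robot.get_obs(); print(o["t"],o["ee_pos"],o["grip_width"],o["wrist_force"])
plan(o,(.576,.199,.025),np.radians(95.8))
V=[]
for n in("top","scene"):
    s=robot.snapshot(n); np.savez(f"{n}3.npz",**s); uv=proj(s,(.576,.199,.1)).astype(int); print(n,uv, proj(s,o["ee_pos"]))
    c=s["img"][uv[1]-60:uv[1]+60,max(0,uv[0]-60):uv[0]+60]; V.append(cv2.convertScaleAbs(cv2.resize(c,(400,400),interpolation=2),alpha=1.3))
cv2.imwrite("pics/s3.png",np.hstack(V)[:,:,::-1])
E
```

```text
5.0 [0.57710489 0.19512526 0.15046358] 0.026974130780759352 [-0.10853129 -0.31853366 -1.50511573]
t [0.0007 0.0043 0.1255] rot [-0.0025 -0.0005 -0.0029] ang 95.6 j7 1.29 rows 4.0
top [133 186] [128.74062616 182.69675081]
scene [350 219] [351.5604384  202.64379446]
```

View pics/s3.png

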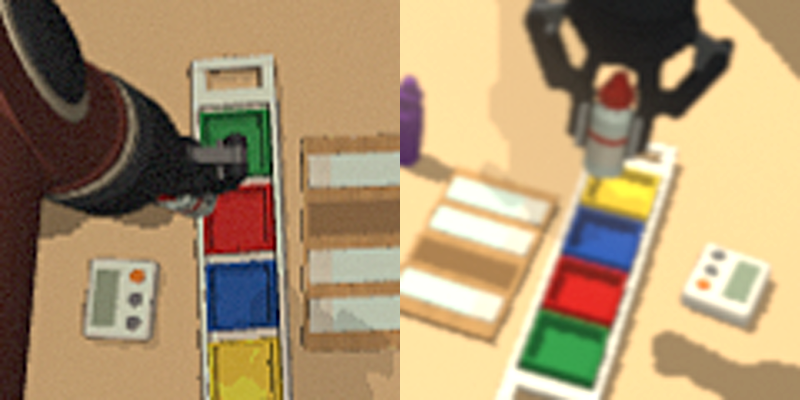

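The bottle hangs upright in the grip over the caddy (scene half, base at about (605,170)), and the red pocket is clear. Lowering it now.

Emit:
{"op": "arm_command", "data": {"commands": [{"translation": [0.001, 0.004, 0.025], "rot": [0, 0, 0]}, {"translation": [0.001, 0.004, 0.055], "rot": [0, 0, 0]}, {"translation": [0.001, 0.004, 0.085], "rot": [0, 0, 0]}, {"translation": [0.001, 0.004, 0.107], "rot": [0, 0, 0]}, {"translation": [0.001, 0.004, 0.116], "rot": [0, 0, 0]}, {"translation": [0.001, 0.004, 0.12], "rot": [0, 0, 0]}, {"translation": [0.001, 0.004, 0.12], "rot": [0, 0, 0]}, {"translation": [0.001, 0.004, 0.12], "rot": [0, 0, 0]}]}}

```text
t: 5.77
ee_pos: [0.5769, 0.2016, 0.0317]
orientation: [-0.157, 3.135, 0.001]
wrist_force: [0.5, 0.4, -0.7]
grip_width: 0.0273
```

Emit:
{"op": "arm_command", "data": {"commands": [{"translation": [0, 0, 0.002], "rot": [0, 0, 0]}, {"translation": [0, 0, 0.004], "rot": [0, 0, 0]}, {"translation": [0, 0, 0.004], "rot": [0, 0, 0]}]}}

```text
t: 6.02
ee_pos: [0.576, 0.202, 0.027]
orientation: [-0.159, 3.137, 0.0]
wrist_force: [-0.0, -0.3, -0.6]
grip_width: 0.0269
```

Emit:
{"op": "arm_command", "data": {"commands": [{"translation": [0, -0.003, 0.001], "rot": [0, 0, 0]}, {"translation": [0, -0.003, 0.002], "rot": [0, 0, 0]}, {"translation": [0, -0.003, 0.002], "rot": [0, 0, 0]}]}}

```text
t: 6.27
ee_pos: [0.5762, 0.2015, 0.0266]
orientation: [-0.161, 3.136, 0.006]
wrist_force: [-3.7, 2.1, 9.4]
grip_width: 0.0269
```

The floor was felt at TCP z = 26.6 mm, where I expected it. Releasing, then rising.

Emit:
{"op": "arm_command", "data": {"commands": [{"translation": [0, 0, 0], "rot": [0, 0, 0]}, {"translation": [0, 0, 0], "rot": [0, 0, 0]}, {"translation": [0, 0, 0], "rot": [0, 0, 0]}, {"translation": [0, 0, -0.015], "rot": [0, 0, 0]}, {"translation": [0, 0, -0.045], "rot": [0, 0, 0]}, {"translation": [0, 0, -0.085], "rot": [0, 0, 0]}, {"translation": [0, 0, -0.125], "rot": [0, 0, 0]}, {"translation": [0.006, -0.02, -0.125], "rot": [0, 0, 0]}, {"translation": [0.018, -0.057, -0.125], "rot": [0, 0, 0]}, {"translation": [0.03, -0.097, -0.125], "rot": [0, 0, 0]}], "fingers": -0.2}}

```text
t: 7.1
ee_pos: [0.5561, 0.1006, 0.1501]
orientation: [-0.166, 3.135, 0.002]
wrist_force: [1.2, -1.5, 0.3]
grip_width: 0.0514
```

Emit:
{"op": "arm_command", "data": {"commands": [{"translation": [0.012, -0.039, 0], "rot": [0, 0, 0]}, {"translation": [0.024, -0.078, 0], "rot": [0, 0, 0]}, {"translation": [0.036, -0.117, 0], "rot": [0, 0, 0]}, {"translation": [0.048, -0.156, 0], "rot": [0, 0, 0]}, {"translation": [0.06, -0.195, 0], "rot": [0, 0, 0]}, {"translation": [0.072, -0.234, 0], "rot": [0, 0, 0]}, {"translation": [0.084, -0.273, 0], "rot": [0, 0, 0]}, {"translation": [0.096, -0.312, 0], "rot": [0, 0, 0]}, {"translation": [0.108, -0.35, 0], "rot": [0, 0, 0]}, {"translation": [0.12, -0.388, 0], "rot": [0, 0, 0]}]}}

```text
t: 7.93
ee_pos: [0.4747, -0.3011, 0.1492]
orientation: [0.158, -3.137, 0.0]
wrist_force: [0.6, -0.2, 0.3]
grip_width: 0.051
```

Emit:
{"op": "arm_command", "data": {"commands": [{"translation": [0, 0, 0], "rot": [0, 0, 0]}, {"translation": [0, 0, 0], "rot": [0, 0, 0]}, {"translation": [0, 0, 0], "rot": [0, 0, 0]}]}}

```text
t: 8.18
ee_pos: [0.4755, -0.2985, 0.149]
orientation: [0.158, -3.137, -0.002]
wrist_force: [0.2, 0.4, 0.7]
grip_width: 0.0514
```

```bash
python3 - <<'E'
from h import *
from station import robot
o=robot.get_obs(); print(o["t"],o["ee_pos"],o["grip_width"],o["wrist_force"],o["joints"].round(2))
plan(o,(.475,-.2988,.02),np.radians(95.8))
V=[]
for n,P in(("top",(.576,.199,.06)),("scene",(.52,.19,.06)),("scene",(.475,-.2988,.09))):
    s=robot.snapshot(n); uv=proj(s,P).astype(int)
    c=s["img"][uv[1]-55:uv[1]+55,max(0,uv[0]-35):uv[0]+35]; V.append(cv2.convertScaleAbs(cv2.resize(c,(260,408),interpolation=2),alpha=1.3))
cv2.imwrite("pics/s4.png",np.hstack(V)[:,:,::-1])
E
```

```text
8.1833 [ 0.47550915 -0.29850471  0.14895586] 0.0513869136946335 [0.22149637 0.41546291 0.72475013] [ 0.55  0.57 -0.05  1.78  0.04  0.79  2.16]
t [ 0.0005 -0.0004  0.129 ] rot [ 0.001  -0.0005 -0.0008] ang 95.8 j7 2.16 rows 4.0
```

View pics/s4.png

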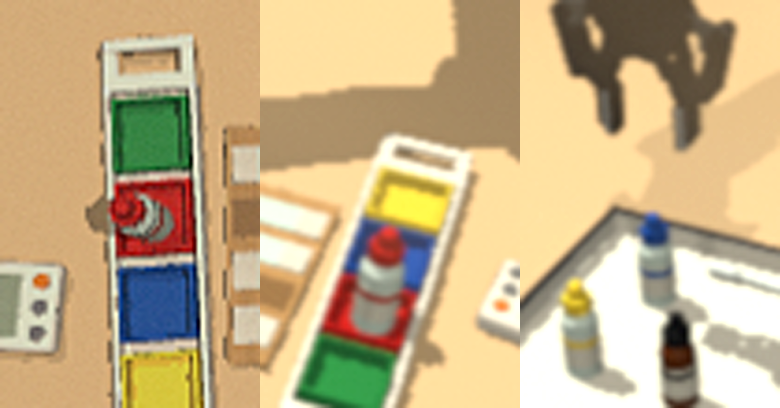

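Red stands upright, centred in the red pocket, and the open fingers are above the blue bottle (655,230). Doing blue the same way.

Emit:
{"op": "arm_command", "data": {"commands": [{"translation": [0, 0, 0.03], "rot": [0, 0, 0]}, {"translation": [0, 0, 0.065], "rot": [0, 0, 0]}, {"translation": [0, 0, 0.1], "rot": [0, 0, 0]}, {"translation": [0, 0, 0.129], "rot": [0, 0, 0]}, {"translation": [0, 0, 0.129], "rot": [0, 0, 0]}, {"translation": [0, 0, 0.129], "rot": [0, 0, 0]}]}}

```text
t: 8.83
ee_pos: [0.4756, -0.2969, 0.0194]
orientation: [0.162, -3.135, -0.004]
wrist_force: [0.9, -0.2, 0.8]
grip_width: 0.0512
```

Emit:
{"op": "arm_command", "data": {"commands": [{"translation": [0, 0, 0], "rot": [0, 0, 0]}, {"translation": [0, 0, 0], "rot": [0, 0, 0]}, {"translation": [0, 0, 0], "rot": [0, 0, 0]}, {"translation": [0, 0, 0], "rot": [0, 0, 0]}, {"translation": [0, 0, 0], "rot": [0, 0, 0]}], "fingers": 1}}

```text
t: 9.25
ee_pos: [0.4776, -0.2994, 0.0227]
orientation: [-0.159, 3.133, -0.004]
wrist_force: [0.1, 0.9, 7.0]
grip_width: 0.0272
```

Emit:
{"op": "arm_command", "data": {"commands": [{"translation": [0, 0, -0.02], "rot": [0, 0, 0]}, {"translation": [0, 0, -0.05], "rot": [0, 0, 0]}, {"translation": [0, 0, -0.09], "rot": [0, 0, 0]}, {"translation": [0, 0, -0.13], "rot": [0, 0, 0]}, {"translation": [-0.005, 0.025, -0.13], "rot": [0, 0, 0]}, {"translation": [-0.011, 0.06, -0.13], "rot": [0, 0, 0]}, {"translation": [-0.019, 0.1, -0.13], "rot": [0, 0, 0]}, {"translation": [-0.026, 0.14, -0.13], "rot": [0, 0, 0]}, {"translation": [-0.034, 0.18, -0.13], "rot": [0, 0, 0]}, {"translation": [-0.041, 0.22, -0.13], "rot": [0, 0, 0]}]}}

```text
t: 10.08
ee_pos: [0.4943, -0.0741, 0.1512]
orientation: [-0.158, 3.136, -0.001]
wrist_force: [-0.1, 0.1, -0.9]
grip_width: 0.0266
```

Emit:
{"op": "arm_command", "data": {"commands": [{"translation": [-0.007, 0.04, 0], "rot": [0, 0, 0]}, {"translation": [-0.015, 0.08, 0], "rot": [0, 0, 0]}, {"translation": [-0.022, 0.12, 0], "rot": [0, 0, 0]}, {"translation": [-0.03, 0.16, 0], "rot": [0, 0, 0]}, {"translation": [-0.037, 0.2, 0], "rot": [0, 0, 0]}, {"translation": [-0.044, 0.235, 0], "rot": [0, 0, 0]}, {"translation": [-0.049, 0.258, 0], "rot": [0, 0, 0]}, {"translation": [-0.05, 0.265, 0], "rot": [0, 0, 0]}, {"translation": [-0.05, 0.265, 0], "rot": [0, 0, 0]}, {"translation": [-0.05, 0.265, 0], "rot": [0, 0, 0]}]}}

```text
t: 10.92
ee_pos: [0.5171, 0.1914, 0.1504]
orientation: [0.158, -3.137, 0.003]
wrist_force: [-0.2, -1.1, -1.8]
grip_width: 0.027
```

```bash
python3 - <<'E'
from h import *
from station import robot
o=robot.get_obs(); print(o["t"],o["ee_pos"],o["grip_width"],o["wrist_force"])
plan(o,(.517,.193,.030),np.radians(95.8))
E
```

```text
10.9167 [0.51713528 0.19138169 0.15044043] 0.027032538490984612 [-0.15242453 -1.09683104 -1.75804252]
t [-1.000e-04  1.800e-03  1.204e-01] rot [-0.0017 -0.0005 -0.0009] ang 95.8 j7 1.26 rows 3.0
```

Emit:
{"op": "arm_command", "data": {"commands": [{"translation": [0, 0.001, 0.025], "rot": [0, 0, 0]}, {"translation": [0, 0.001, 0.055], "rot": [0, 0, 0]}, {"translation": [0, 0.001, 0.085], "rot": [0, 0, 0]}, {"translation": [0, 0.001, 0.107], "rot": [0, 0, 0]}, {"translation": [0, 0.001, 0.116], "rot": [0, 0, 0]}, {"translation": [0, 0.001, 0.12], "rot": [0, 0, 0]}, {"translation": [0, 0.001, 0.122], "rot": [0, 0, 0]}, {"translation": [0, 0.001, 0.124], "rot": [0, 0, 0]}, {"translation": [0, 0.001, 0.125], "rot": [0, 0, 0]}, {"translation": [0, 0.001, 0.125], "rot": [0, 0, 0]}]}}

```text
t: 11.75
ee_pos: [0.5183, 0.1938, 0.0267]
orientation: [-0.158, 3.135, 0.0]
wrist_force: [-1.1, -0.2, 2.7]
grip_width: 0.0268
```

Emit:
{"op": "arm_command", "data": {"commands": [{"translation": [0, 0, 0.001], "rot": [0, 0, 0]}, {"translation": [0, 0, 0.001], "rot": [0, 0, 0]}, {"translation": [0, 0, 0.001], "rot": [0, 0, 0]}, {"translation": [0, 0, -0.015], "rot": [0, 0, 0]}, {"translation": [0, 0, -0.045], "rot": [0, 0, 0]}, {"translation": [0, 0, -0.085], "rot": [0, 0, 0]}, {"translation": [0, 0, -0.125], "rot": [0, 0, 0]}, {"translation": [0, -0.02, -0.125], "rot": [0, 0, 0]}, {"translation": [-0.001, -0.057, -0.125], "rot": [0, 0, 0]}, {"translation": [-0.002, -0.097, -0.125], "rot": [0, 0, 0]}], "fingers": -0.2}}

```text
t: 12.58
ee_pos: [0.5293, 0.0996, 0.1515]
orientation: [-0.168, 3.134, 0.003]
wrist_force: [1.1, -0.7, -0.5]
grip_width: 0.0516
```

Emit:
{"op": "arm_command", "data": {"commands": [{"translation": [-0.001, -0.04, 0], "rot": [0, 0, 0]}, {"translation": [-0.002, -0.08, 0], "rot": [0, 0, 0]}, {"translation": [-0.003, -0.12, 0], "rot": [0, 0, 0]}, {"translation": [-0.004, -0.16, 0], "rot": [0, 0, 0]}, {"translation": [-0.005, -0.2, 0], "rot": [0, 0, 0]}, {"translation": [-0.006, -0.24, 0], "rot": [0, 0, 0]}, {"translation": [-0.007, -0.28, 0], "rot": [0, 0, 0]}, {"translation": [-0.008, -0.32, 0], "rot": [0, 0, 0]}, {"translation": [-0.009, -0.36, 0], "rot": [0, 0, 0]}, {"translation": [-0.009, -0.399, 0], "rot": [0, 0, 0]}]}}

```text
t: 13.42
ee_pos: [0.5783, -0.3003, 0.1503]
orientation: [-0.159, 3.137, 0.0]
wrist_force: [1.1, 0.4, 1.1]
grip_width: 0.0513
```

Emit:
{"op": "arm_command", "data": {"commands": [{"translation": [0, 0, 0], "rot": [0, 0, 0]}, {"translation": [0, 0, 0], "rot": [0, 0, 0]}, {"translation": [0, 0, 0], "rot": [0, 0, 0]}]}}

```text
t: 13.67
ee_pos: [0.5782, -0.2975, 0.1499]
orientation: [0.159, -3.137, -0.003]
wrist_force: [0.3, 1.1, 0.2]
grip_width: 0.0514
```

```bash
python3 - <<'E'
from h import *
from station import robot
o=robot.get_obs(); print(o["t"],o["ee_pos"],o["grip_width"],o["wrist_force"],o["joints"].round(2))
plan(o,(.578,-.2995,.02),np.radians(95.8))
V=[]
for n,P in(("top",(.517,.193,.06)),("scene",(.52,.19,.06)),("scene",(.578,-.2995,.09))):
    s=robot.snapshot(n); uv=proj(s,P).astype(int)
    c=s["img"][uv[1]-55:uv[1]+55,max(0,uv[0]-35):uv[0]+35]; V.append(cv2.convertScaleAbs(cv2.resize(c,(260,408),interpolation=2),alpha=1.3))
cv2.imwrite("pics/s5.png",np.hstack(V)[:,:,::-1])
E
```

```text
13.6667 [ 0.57816839 -0.29750769  0.14989921] 0.05137652610653013 [0.34978185 1.11135781 0.22453701] [ 0.47  0.69 -0.05  1.52  0.04  0.93  2.08]
t [ 0.0003 -0.0022  0.1299] rot [ 0.0016 -0.0004  0.    ] ang 95.8 j7 2.08 rows 4.0
```

View pics/s5.png

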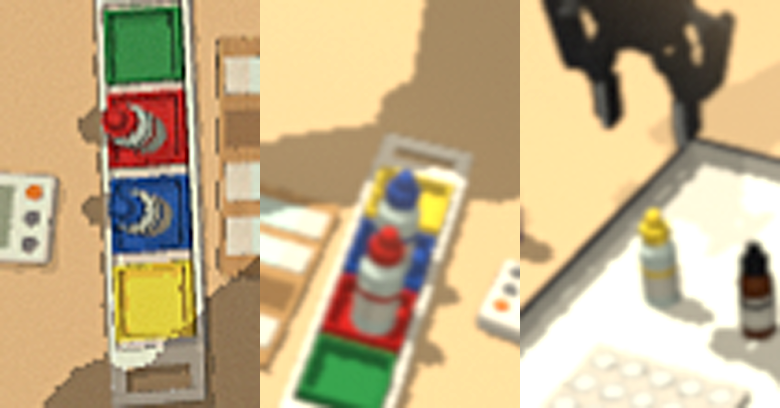

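Blue and red both stand upright in their own pockets, and the fingers are above yellow (650,225). Descending and gripping.

Emit:
{"op": "arm_command", "data": {"commands": [{"translation": [0, -0.001, 0.03], "rot": [0, 0, 0]}, {"translation": [0, -0.001, 0.065], "rot": [0, 0, 0]}, {"translation": [0, -0.001, 0.1], "rot": [0, 0, 0]}, {"translation": [0, -0.001, 0.13], "rot": [0, 0, 0]}, {"translation": [0, -0.001, 0.13], "rot": [0, 0, 0]}, {"translation": [0, -0.001, 0.13], "rot": [0, 0, 0]}]}}

```text
t: 14.32
ee_pos: [0.5778, -0.2974, 0.0193]
orientation: [0.162, -3.134, -0.004]
wrist_force: [0.1, -0.2, 1.5]
grip_width: 0.0513
```

Emit:
{"op": "arm_command", "data": {"commands": [{"translation": [0, 0, 0], "rot": [0, 0, 0]}, {"translation": [0, 0, 0], "rot": [0, 0, 0]}, {"translation": [0, 0, 0], "rot": [0, 0, 0]}, {"translation": [0, 0, 0], "rot": [0, 0, 0]}, {"translation": [0, 0, 0], "rot": [0, 0, 0]}], "fingers": 1}}

```text
t: 14.73
ee_pos: [0.5806, -0.3, 0.0233]
orientation: [-0.159, 3.132, -0.004]
wrist_force: [-0.1, 0.6, 6.8]
grip_width: 0.0269
```

Emit:
{"op": "arm_command", "data": {"commands": [{"translation": [0, 0, -0.02], "rot": [0, 0, 0]}, {"translation": [0, 0, -0.05], "rot": [0, 0, 0]}, {"translation": [0, 0, -0.09], "rot": [0, 0, 0]}, {"translation": [0, 0, -0.13], "rot": [0, 0, 0]}, {"translation": [0.004, 0.025, -0.13], "rot": [0, 0, 0]}, {"translation": [0.009, 0.06, -0.13], "rot": [0, 0, 0]}, {"translation": [0.014, 0.1, -0.13], "rot": [0, 0, 0]}, {"translation": [0.02, 0.14, -0.13], "rot": [0, 0, 0]}, {"translation": [0.026, 0.18, -0.13], "rot": [0, 0, 0]}, {"translation": [0.031, 0.22, -0.13], "rot": [0, 0, 0]}]}}

```text
t: 15.57
ee_pos: [0.5244, -0.0822, 0.1512]
orientation: [-0.158, 3.137, -0.0]
wrist_force: [0.4, 0.7, -1.0]
grip_width: 0.0269
```

Emit:
{"op": "arm_command", "data": {"commands": [{"translation": [0.006, 0.04, 0], "rot": [0, 0, 0]}, {"translation": [0.012, 0.08, 0], "rot": [0, 0, 0]}, {"translation": [0.018, 0.12, 0], "rot": [0, 0, 0]}, {"translation": [0.024, 0.16, 0], "rot": [0, 0, 0]}, {"translation": [0.03, 0.2, 0], "rot": [0, 0, 0]}, {"translation": [0.035, 0.24, 0], "rot": [0, 0, 0]}, {"translation": [0.039, 0.268, 0], "rot": [0, 0, 0]}, {"translation": [0.04, 0.276, 0], "rot": [0, 0, 0]}, {"translation": [0.04, 0.276, 0], "rot": [0, 0, 0]}, {"translation": [0.04, 0.276, 0], "rot": [0, 0, 0]}]}}

```text
t: 16.4
ee_pos: [0.4578, 0.1861, 0.1507]
orientation: [-0.159, 3.137, -0.002]
wrist_force: [1.0, 0.2, 0.2]
grip_width: 0.0274
```

```bash
python3 - <<'E'
from h import *
from station import robot
o=robot.get_obs(); print(o["t"],o["ee_pos"],o["grip_width"],o["wrist_force"])
plan(o,(.457,.187,.030),np.radians(95.8))
E
```

```text
16.4 [0.45781592 0.18612647 0.15068466] 0.027390273667174118 [0.95756493 0.16425189 0.218178  ]
t [0.0008 0.0011 0.1207] rot [-0.001   0.0006  0.0001] ang 95.8 j7 1.21 rows 3.0
```

Emit:
{"op": "arm_command", "data": {"commands": [{"translation": [0.001, 0, 0.025], "rot": [0, 0, 0]}, {"translation": [0.001, 0, 0.055], "rot": [0, 0, 0]}, {"translation": [0.001, 0, 0.085], "rot": [0, 0, 0]}, {"translation": [0.001, 0, 0.107], "rot": [0, 0, 0]}, {"translation": [0.001, 0, 0.116], "rot": [0, 0, 0]}, {"translation": [0.001, 0, 0.12], "rot": [0, 0, 0]}, {"translation": [0.001, 0, 0.122], "rot": [0, 0, 0]}, {"translation": [0.001, 0, 0.124], "rot": [0, 0, 0]}, {"translation": [0.001, 0, 0.125], "rot": [0, 0, 0]}, {"translation": [0.001, 0, 0.126], "rot": [0, 0, 0]}]}}

```text
t: 17.23
ee_pos: [0.4579, 0.1863, 0.0271]
orientation: [-0.157, 3.135, 0.0]
wrist_force: [-3.2, -3.1, 22.4]
grip_width: 0.0274
```

Emit:
{"op": "arm_command", "data": {"commands": [{"translation": [0, 0, -0.001], "rot": [0, 0, 0]}, {"translation": [0, 0, -0.001], "rot": [0, 0, 0]}, {"translation": [0, 0, -0.001], "rot": [0, 0, 0]}, {"translation": [0, 0, -0.001], "rot": [0, 0, 0]}, {"translation": [0, 0, -0.015], "rot": [0, 0, 0]}, {"translation": [0, 0, -0.045], "rot": [0, 0, 0]}, {"translation": [0, 0, -0.085], "rot": [0, 0, 0]}, {"translation": [0, 0, -0.125], "rot": [0, 0, 0]}, {"translation": [0.003, -0.025, -0.125], "rot": [0, 0, 0]}, {"translation": [0.006, -0.06, -0.125], "rot": [0, 0, 0]}], "fingers": -0.2}}

```text
t: 18.07
ee_pos: [0.4586, 0.1305, 0.1521]
orientation: [-0.171, 3.129, 0.007]
wrist_force: [-0.2, -0.6, -0.2]
grip_width: 0.0511
```

Emit:
{"op": "arm_command", "data": {"commands": [{"translation": [0.004, -0.04, 0], "rot": [0, 0, 0]}, {"translation": [0.008, -0.08, 0], "rot": [0, 0, 0]}, {"translation": [0.012, -0.12, 0], "rot": [0, 0, 0]}, {"translation": [0.016, -0.16, 0], "rot": [0, 0, 0]}, {"translation": [0.02, -0.2, 0], "rot": [0, 0, 0]}, {"translation": [0.024, -0.235, 0], "rot": [0, 0, 0]}, {"translation": [0.025, -0.249, 0], "rot": [0, 0, 0]}, {"translation": [0.025, -0.249, 0], "rot": [0, 0, 0]}, {"translation": [0.025, -0.249, 0], "rot": [0, 0, 0]}, {"translation": [0.025, -0.249, 0], "rot": [0, 0, 0]}]}}

```text
t: 18.9
ee_pos: [0.457, -0.122, 0.1492]
orientation: [0.162, -3.137, -0.002]
wrist_force: [-0.4, 0.4, 0.0]
grip_width: 0.0512
```

```bash
python3 - <<'E'
from h import *
from station import robot
o=robot.get_obs(); print(o["t"],o["ee_pos"],o["grip_width"],o["wrist_force"],o["joints"].round(2))
plan(o,(.457,-.124,.02),np.radians(95.8))
V=[]
for n,P in(("top",(.48,.19,.06)),("scene",(.52,.19,.06)),("scene",(.457,-.124,.09))):
    s=robot.snapshot(n); uv=proj(s,P).astype(int)
    c=s["img"][uv[1]-55:uv[1]+55,max(0,uv[0]-35):uv[0]+35]; V.append(cv2.convertScaleAbs(cv2.resize(c,(260,408),interpolation=2),alpha=1.3))
cv2.imwrite("pics/s6.png",np.hstack(V)[:,:,::-1])
E
```

```text
18.9 [ 0.45704106 -0.12198086  0.1492225 ] 0.05121659986907105 [-0.42081917  0.38701725  0.0195725 ] [ 0.25  0.46 -0.05  2.02  0.03  0.66  1.85]
t [ 0.0002 -0.0022  0.1292] rot [ 0.0013 -0.0003  0.0023] ang 95.9 j7 1.85 rows 4.0
```

View pics/s6.png

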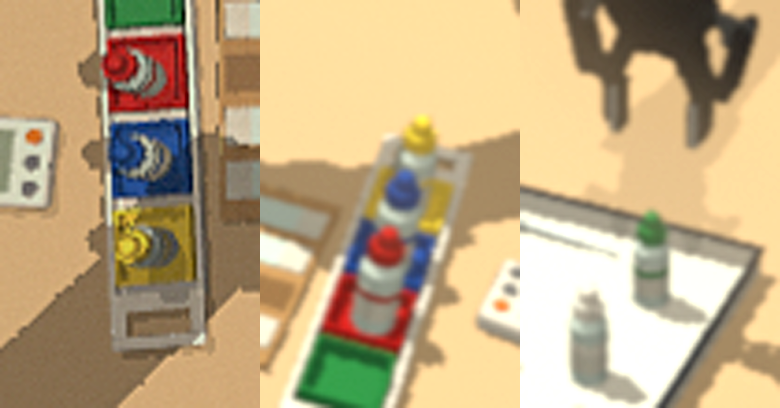

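Three bottles now stand upright in their matching pockets, and the fingers are over green (650,230).

Emit:
{"op": "arm_command", "data": {"commands": [{"translation": [0, -0.001, 0.03], "rot": [0, 0, 0]}, {"translation": [0, -0.001, 0.065], "rot": [0, 0, 0]}, {"translation": [0, -0.001, 0.1], "rot": [0, 0, 0]}, {"translation": [0, -0.001, 0.129], "rot": [0, 0, 0]}, {"translation": [0, -0.001, 0.129], "rot": [0, 0, 0]}, {"translation": [0, -0.001, 0.129], "rot": [0, 0, 0]}]}}

```text
t: 19.55
ee_pos: [0.4564, -0.1234, 0.0195]
orientation: [0.162, -3.134, -0.002]
wrist_force: [0.3, -0.4, -0.2]
grip_width: 0.0509
```

Emit:
{"op": "arm_command", "data": {"commands": [{"translation": [0, 0, 0], "rot": [0, 0, 0]}, {"translation": [0, 0, 0], "rot": [0, 0, 0]}, {"translation": [0, 0, 0], "rot": [0, 0, 0]}, {"translation": [0, 0, 0], "rot": [0, 0, 0]}, {"translation": [0, 0, 0], "rot": [0, 0, 0]}], "fingers": 1}}

```text
t: 19.97
ee_pos: [0.4587, -0.1248, 0.0223]
orientation: [-0.159, 3.133, -0.002]
wrist_force: [0.4, -0.4, 8.4]
grip_width: 0.0269
```

Emit:
{"op": "arm_command", "data": {"commands": [{"translation": [0, 0, -0.02], "rot": [0, 0, 0]}, {"translation": [0, 0, -0.05], "rot": [0, 0, 0]}, {"translation": [0, 0, -0.09], "rot": [0, 0, 0]}, {"translation": [0, 0, -0.13], "rot": [0, 0, 0]}, {"translation": [-0.014, 0.02, -0.13], "rot": [0, 0, 0]}, {"translation": [-0.032, 0.047, -0.13], "rot": [0, 0, 0]}, {"translation": [-0.054, 0.079, -0.13], "rot": [0, 0, 0]}, {"translation": [-0.076, 0.111, -0.13], "rot": [0, 0, 0]}, {"translation": [-0.098, 0.143, -0.13], "rot": [0, 0, 0]}, {"translation": [-0.12, 0.175, -0.13], "rot": [0, 0, 0]}]}}

```text
t: 20.8
ee_pos: [0.5594, 0.063, 0.1515]
orientation: [-0.158, 3.136, -0.0]
wrist_force: [0.9, -0.2, -0.4]
grip_width: 0.0275
```

Emit:
{"op": "arm_command", "data": {"commands": [{"translation": [-0.022, 0.032, 0], "rot": [0, 0, 0]}, {"translation": [-0.044, 0.064, 0], "rot": [0, 0, 0]}, {"translation": [-0.065, 0.095, 0], "rot": [0, 0, 0]}, {"translation": [-0.083, 0.122, 0], "rot": [0, 0, 0]}, {"translation": [-0.091, 0.134, 0], "rot": [0, 0, 0]}, {"translation": [-0.091, 0.134, 0], "rot": [0, 0, 0]}, {"translation": [-0.091, 0.134, 0], "rot": [0, 0, 0]}, {"translation": [-0.091, 0.134, 0], "rot": [0, 0, 0]}]}}

```text
t: 21.47
ee_pos: [0.6354, 0.2019, 0.1506]
orientation: [0.156, -3.137, 0.003]
wrist_force: [-0.0, -0.5, 0.1]
grip_width: 0.0274
```

```bash
python3 - <<'E'
from h import *
from station import robot
o=robot.get_obs(); print(o["t"],o["ee_pos"],o["grip_width"],o["wrist_force"])
plan(o,(.636,.205,.030),np.radians(95.8))
E
```

```text
21.4667 [0.63543771 0.20191436 0.15056606] 0.027388201482898087 [-0.0499366  -0.50752808  0.07629644]
t [-0.001   0.0033  0.1206] rot [-0.002  -0.0007 -0.0017] ang 95.7 j7 1.31 rows 3.0
```

Emit:
{"op": "arm_command", "data": {"commands": [{"translation": [0, 0.001, 0.025], "rot": [0, 0, 0]}, {"translation": [0, 0.001, 0.055], "rot": [0, 0, 0]}, {"translation": [0, 0.001, 0.085], "rot": [0, 0, 0]}, {"translation": [0, 0.001, 0.107], "rot": [0, 0, 0]}, {"translation": [0, 0.001, 0.116], "rot": [0, 0, 0]}, {"translation": [0, 0.001, 0.12], "rot": [0, 0, 0]}, {"translation": [0, 0.001, 0.122], "rot": [0, 0, 0]}, {"translation": [0, 0.001, 0.124], "rot": [0, 0, 0]}, {"translation": [0, 0.001, 0.125], "rot": [0, 0, 0]}, {"translation": [0, 0.001, 0.125], "rot": [0, 0, 0]}]}}

```text
t: 22.3
ee_pos: [0.6365, 0.2052, 0.0266]
orientation: [-0.159, 3.135, 0.001]
wrist_force: [-0.4, 0.1, -0.4]
grip_width: 0.0271
```

Emit:
{"op": "arm_command", "data": {"commands": [{"translation": [0, 0, 0.001], "rot": [0, 0, 0]}, {"translation": [0, 0, 0.0015], "rot": [0, 0, 0]}, {"translation": [0, 0, 0.0015], "rot": [0, 0, 0]}]}}

```text
t: 22.55
ee_pos: [0.6365, 0.2053, 0.0264]
orientation: [-0.159, 3.135, 0.001]
wrist_force: [-2.2, -0.1, 7.7]
grip_width: 0.0274
```

Contact. Releasing, rising, and moving back out of the way.

Emit:
{"op": "arm_command", "data": {"commands": [{"translation": [0, 0, 0], "rot": [0, 0, 0]}, {"translation": [0, 0, 0], "rot": [0, 0, 0]}, {"translation": [0, 0, 0], "rot": [0, 0, 0]}, {"translation": [0, 0, -0.015], "rot": [0, 0, 0]}, {"translation": [0, 0, -0.045], "rot": [0, 0, 0]}, {"translation": [0, 0, -0.085], "rot": [0, 0, 0]}, {"translation": [0, 0, -0.125], "rot": [0, 0, 0]}, {"translation": [0.01, 0.03, -0.145], "rot": [0, 0, 0]}, {"translation": [0.025, 0.06, -0.165], "rot": [0, 0, 0]}, {"translation": [0.045, 0.09, -0.175], "rot": [0, 0, 0]}], "fingers": -0.2}}

```text
t: 23.38
ee_pos: [0.5838, 0.2909, 0.2021]
orientation: [-0.154, 3.132, 0.004]
wrist_force: [0.2, 0.9, 0.5]
grip_width: 0.0518
```

Emit:
{"op": "arm_command", "data": {"commands": [{"translation": [0.02, 0.03, 0], "rot": [0, 0, 0]}, {"translation": [0.04, 0.06, 0], "rot": [0, 0, 0]}, {"translation": [0.06, 0.09, 0], "rot": [0, 0, 0]}, {"translation": [0.08, 0.12, 0], "rot": [0, 0, 0]}, {"translation": [0.1, 0.15, 0], "rot": [0, 0, 0]}, {"translation": [0.12, 0.18, 0], "rot": [0, 0, 0]}, {"translation": [0.13, 0.2, 0], "rot": [0, 0, 0]}, {"translation": [0.13, 0.2, 0], "rot": [0, 0, 0]}, {"translation": [0.13, 0.2, 0], "rot": [0, 0, 0]}, {"translation": [0.13, 0.2, 0], "rot": [0, 0, 0]}]}}

```text
t: 24.22
ee_pos: [0.4332, 0.4748, 0.1985]
orientation: [-0.157, 3.137, -0.003]
wrist_force: [0.8, -0.3, 0.4]
grip_width: 0.051
```

```bash
python3 - <<'E'
from h import *
from station import robot
o=robot.get_obs(); print(o["t"],o["ee_pos"],o["grip_width"],o["wrist_force"],abs(o["joint_velocities"]).max())
S={n:robot.snapshot(n) for n in("top","scene")}
t=S["top"]["img"][130:275,120:375]; s=S["scene"]["img"][140:300,115:395]
V=[cv2.convertScaleAbs(cv2.resize(t,(530,301),interpolation=2),alpha=1.5),cv2.resize(s,(530,298),interpolation=2)]
cv2.imwrite("pics/s7.png",np.vstack(V)[:,:,::-1])
S0=dict(np.load("top0.npz"))
for k,(u,v) in(("white",(269,199)),("black",(306,193))):
    a=[cv2.cvtColor(q["img"],cv2.COLOR_RGB2GRAY) for q in(S0,S["top"])]
    r=cv2.matchTemplate(a[1][v-20:v+20,u-20:u+20],a[0][v-8:v+8,u-8:u+8],cv2.TM_CCOEFF_NORMED); print(k,"shift px",np.array(cv2.minMaxLoc(r)[3])-12,r.max())
rng={"blue":(100,122),"yellow":(20,34),"green":(45,90),"red":(172,6)}
Pk=dict(blue=(.517,.1935),yellow=(.457,.187),green=(.636,.205),red=(.576,.199))
for c,P in Pk.items():   # cap seen in both views above its expected place
    print(c,[proj(S[n],(*P,.076)).round(1) for n in S])
E
```

```text
24.2167 [0.43318027 0.47478663 0.19853429] 0.05097978840976637 [ 0.79199557 -0.28754858  0.40432663] 0.024362403684514075
white shift px [0 0] 0.9977414
black shift px [0 0] 0.9984026
blue [array([137.9, 212.3]), array([354.2, 212.1])]
yellow [array([139.2, 237.4]), array([359.1, 197.6])]
green [array([135.9, 163.7]), array([342.8, 244.3])]
red [array([137., 188.]), array([348.7, 227.4])]
```

View pics/s7.png

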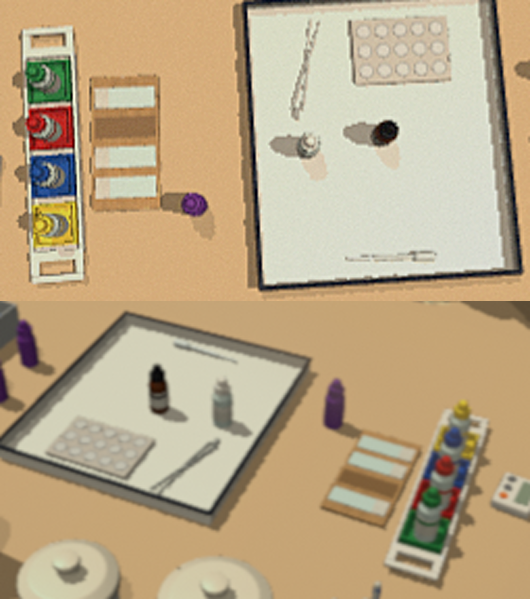

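The tray holds only white and black, both unshifted (0 px), and the four caps stand in their own pockets. Because the same-coloured background makes offsets hard to judge, I'm checking the centring once from closer.

```bash
python3 - <<'E'
from h import *
from station import robot
V=[]
Pk=dict(blue=(.517,.1935),yellow=(.457,.187),green=(.636,.205),red=(.576,.199))
for n,(x0,x1,y0,y1) in (("top",(120,170,145,255)),("scene",(315,380,190,290))):
    s=robot.snapshot(n); k=590/(y1-y0)
    im=cv2.convertScaleAbs(cv2.resize(s["img"][y0:y1,x0:x1],None,fx=k,fy=k,interpolation=2),alpha=1.4 if n=="top" else 1)[:590].copy()
    a=np.linspace(0,2*np.pi,24,endpoint=False)
    for P in Pk.values():
        for z,r,c in((.087,.007,(255,0,255)),(.061,.014,(0,255,255)),(.007,.014,(255,255,255))):
            for t in a:
                q=(proj(s,(P[0]+r*np.cos(t),P[1]+r*np.sin(t),z))-[x0,y0]+.5)*k
                cv2.circle(im,tuple(int(w) for w in q),1,c,-1)
    V.append(im)
cv2.imwrite("pics/s8.png",np.hstack(V)[:,:,::-1])
E
```

```text
(no output)
```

View pics/s8.png

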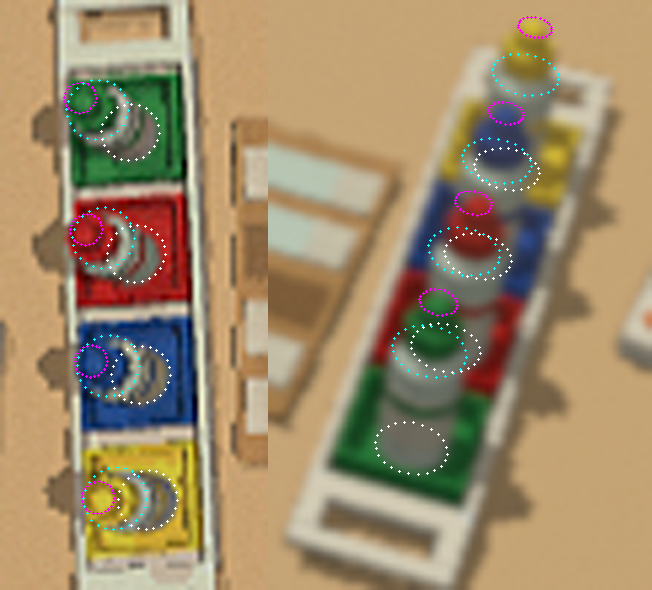

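The rings drawn at the planned pocket centres (tip, shoulder and base) fall on all four bottles in the top view and on the visible parts in the scene view, to about 3 mm. Handing in.

```bash
python3 -c "
from station import robot
print(robot.get_obs()['t'],robot.hand_in())"
```

```text
the job is handed in; nothing more can be done
24.4167 None
```

All four reagent bottles (red, blue, yellow, green) now stand in the pockets of their own cap colours. I handed the job in at about 24.4 s of the 96 s allowed. `hand_in()` gives no verdict, so the result rests on my own checks.

- **Placing:** I gripped each bottle on its body. I opened the fingers only after the wrist force rose on reaching the pocket floor, with the tool 26–27 mm above the table each time.
- **Pressing force:** Yellow was pressed hardest, at about 22 N. The others showed less than 10 N. The limit is 40 N.
- **Position and tilt:** The last pictures show all four upright and within about 3 mm of my measured pocket centres; the limit is 15 mm. I judged this by eye, from outlines drawn over the pictures.
- **White and black bottles:** Both show no shift (0 px) in the top view, and the arm is parked clear of everything.

No check failed or disagreed. A rough reading of the cap positions first suggested an offset of 5–7 mm, but the closer picture did not bear that out.

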